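Press a filter cassette in a bench locking-plier clamp and release it

TASK

Slide the filter cassette that lies on the clamp's base plate along the fence into the open jaws until it is fully home against the stop, then squeeze the plier handles over centre so that the clamp locks on it by itself, and let go for at least three seconds. Then flick the release lever so that the jaws spring open, and leave the pressed cassette in its place. Do not force anything, and leave the other things on the bench alone.

Things in the scene. Friction and masses are not known exactly. Their poses are not given: they have to be found in the camera images.
- clamp: Locking-plier clamp, the pliers lying flat on a heavy fixed grey base plate 200 x 400 x 12 mm (x, y, z). Origin: on the bench under the plate, which reaches x -110 to 90, y -200 to 200; z up. The pliers lie along y: jaws at +y, handles at -y. The positions given below in mm are in this frame. A grey linkage housing between jaws and handles fills x -104 to 4, y -21 to 15, up to z 58. More than about 60 N on any part of it is too much.
- fence_end (a point): Outer end (x 30, y 196, z 24) of the fence: a steel wall 12 mm tall above the plate whose face (x = 30, facing -x) runs on level into the face of the fixed jaw, a steel block at y 40 to 105, 30 mm tall above the plate. The cassette slides along this face.
- stop: The stop: a steel block 50 x 14 x 22 mm (x, y, z) across the throat of the jaws, x -20 to 30, standing on the plate and screwed tight; its setting differs each time. Origin: lower middle edge of its face, which faces +y, at x 5, z 12 and between y 30 and 42. The cassette's end touches this face when home.
- jaw_pad: The moving jaw: a steel pad on the -x side, y 46 to 86, z 16 to 40, its face at x = -15 when open, 5 mm from a seated cassette. Squeezing the handle moves it to +x. Its origin coincides with the clamp's while open (it is not on the pad).
- nest (a point): Where the cassette's centre is when seated, 35 mm beyond the stop's face; x 10, z 26 in the clamp's frame: cassette against the fence (+x) and the stop (-y), its long side along the clamp's y.
- cassette_centre (a point): Centre of the cassette to be pressed: aluminium box 40 x 70 x 28 mm (its own x, y, z) with a dark seam round it and a glass window on top, 0.2 kg give or take. It starts loose on the clamp's base plate, out beyond the jaws (+y) and off the fence, its long side turned at most 0.3 rad from the clamp's y. Home, its end meets the stop squarely, with no gap to be seen.
- plier_handle (a joint): Angle of the moving handle, rad: 0 open, 0.33 fully squeezed (its stop), growing as it moves to +x. With a cassette in the jaws the resistance 90 mm from the pivot rises to about 12 N, falls to nothing at the centre (0.27); beyond, the handle runs to its stop and stays locked. With no cassette, or short of centre, it springs back open.
- handle_pivot (a point): Vertical pivot of the moving handle (x -13, y 0; top of the housing, z 58). The handle is a bar 12 mm thick, z 28 to 50, reaching 125 mm from here towards -y, on the -x side of the fixed handle. Open it leans 0.33 rad out to -x; locked it is parallel to the fixed handle.
- fixed_handle (a point): Middle of the fixed handle's squeezing part (x 13, y -88, z 39): a bar along y, 12 mm thick (x 7 to 19), y -16 to -116, z 28 to 50.
- handle_spot (a point): The place to squeeze: on the moving handle's centre line, 90 mm from its pivot, half-way up (z 39 mm). There the two handles measure 67 mm over their outsides when open and 38 mm when locked. The fixed handle takes the counter-force, or the base does if the handle is only pushed.
- release_lever (a joint): Angle of the release lever about its vertical pivot at x 0, y -78 in the clamp's frame, rad: 0 at rest, 0.30 at its stop. It springs back when let go. Pushing its paddle to +x turns it up; at about 0.1 its nose has pushed the locked handle back over centre. It takes about 5 N at the paddle.
- paddle (a point): Centre of the release lever's paddle: upright steel plate 8 x 36 x 34 mm (x, y, z in the clamp's frame with the lever at rest), z 28 to 62 mm, 89 mm from the lever's pivot.
- tube_rack: Bystander: white rack of small tubes, 85 x 120 x 46 mm; origin at the centre of its underside.
- tip_box: Bystander: grey pipette-tip box with clear lid, 85 x 120 x 68 mm; origin at the centre of its underside.
- buffer_bottle: Bystander: white bottle, 60 mm across, 130 mm tall; origin at the centre of its underside.
- reagent_jar: Bystander: white jar, 56 mm across, 75 mm tall; origin at the centre of its underside.
- mouse: Bystander: black computer mouse, 60 mm across, 32 mm tall; origin at the centre of its underside.
- spare_cassette: Bystander: a second cassette of the same kind (40 x 70 x 28 mm), lying on the bench itself away from the clamp; not the one to press; origin at the centre of its underside.
- screw_pot: Bystander: white pot, 26 mm across, 24 mm tall, standing on the clamp's base plate behind the fixed jaw; origin at the centre of its underside.
- cassette: The same cassette; origin at the centre of its underside.
Not all that is in view belongs to the job. Leave any orange or yellow look-alike of the cassette alone.

How it is judged:
By the outcome, as a careful person would: the job done as asked, in the order asked, and still so for the second after the job is handed in, with the robot touching nothing.
It also fails if it takes over 67 s, if anything falls off the work surface, if the arm or the gripper's body presses on something with over 40 N, if the wrist force passes 120 N, or if a joint passes its speed limit or range.

ROBOT

A 6-joint arm with a two-finger parallel gripper is mounted at the origin on the work surface. World frame = base frame: x ahead of the robot, y to its left, z up, the work surface at z = 0. Lengths are in mm, angles in rad, forces in N, time in s.
With the tool pointing down it reaches from about 425 to 925 mm from the base axis. Payload 12.5 kg.
Tool frame: the origin (TCP) lies at the very end of the fingers, on their centre line; the grasp point (between the pads) lies 19 mm behind it; x points along the fingers, z is the direction in which the jaws open and shut, and the axes are right-handed (so a half turn about x gives the same grasp; the last joint's range is limited). The gripper opens to 85 mm and grips with 20 to 120 N. Pads are 22 mm wide; open, the fingers measure 114 mm over their backs; the gripper's body (76 mm by 85 mm) begins 54 mm behind the grasp point. The pads swing forward as they close: fully open they stand 13 mm farther back than shut.
Start: joints at [1.218, 0.491, 1.559, -0, 1.092, -0.106], TCP at [152.67, 606.083, 231.327] pointing down, gripper open.
Joint ranges: [-3.1, 3.1], [-0.84, 2.19], [0.05, 2.79], [-1.13, 4.28], [0.06, 2.93], [-2.69, 2.69]. Speed limits (rad/s): [2.22, 2.22, 2.79, 3.14, 3.14, 3.14].

INTERFACE

Orientations are given as a unit quaternion [x, y, z, w].
In Python, from station import r gives the robot as it stands.
- The arm moves only by the tool send_rows, never from a script. Its argument "rows" is a list that holds one entry, the list of rows, each a list of 7 numbers: the shift along the tool's x, y, z scaled (see below), then the turn, a rotation vector about the tool's x, y, z scaled (see below), then the opening, from 0 (shut) to 1 (fully open). A call has exactly 8 rows; each row shifts and turns the pose as measured when the row begins, along the tool's axes as they then stand; what a row does not reach is not made up. The controller multiplies each number of a shift by 0.04 m and each number of a turn by 5 degrees. A row lasts 1/10 s, in which the tool goes at most 50 mm and 8.59 degrees, less where a joint would pass 70% of its speed; a pose out of reach is approached as far as the arm can. A call with a number of a shift or a turn outside -1 to 1 is refused whole. A call with a gripper value outside its range is refused whole. The fingers move at their own pace and stop on an object; "force" is the grip in N (left out, the last holds). Time passes only in rows, so rows that do not move let the fingers close, or fill a call up. It gives the time, the measured TCP pose, the force and the opening at its end, in the units of the state.
- r.read_state(): the state, without advancing time (a new reading comes with each control period).
- r.get_image(name): name is "side" or "top"; returns a dict with "image" (480x640x3 uint8, red, green, blue), "intrinsics" (3x3 intrinsics, pixels), "origin" and "rotation" of the camera in the world. Camera axes: x right, y down, z forward; pixel columns grow to the right and rows downward; lengths in mm; the calibration is good to about 2 mm. A picture is of the moment at which its call begins. There is no depth.
- r.finish_job(): hands the job in, once; it reports no verdict.
The state is a dict: "t": time; "qpos": joint angles; "joint_velocities": joint speeds; "effort": joint torques, N m; "tcp_pos": TCP position; "tcp_rot": TCP orientation; "force": force on the tool from outside, world axes, zero at the start; "wrist_torque": the same for the moment, N m; "gripper_width": opening from 0.0 (shut) to 1.0 (fully open).
Only numpy, scipy, OpenCV 4.12 (cv2) and the standard library are available. Lean on these libraries where they do the work, as an engineer would, in place of code of your own. Each camera call takes 0.05 s, during which the arm holds its last target. There are 200 camera calls.

## Working session

There is one attempt and no reset: what is moved stays moved. The work goes in short steps, Python scripts to look and compute and a tool call to move; the robot and the scene stay as the last step left them, time stands still between calls to the robot, and variables do not carry over. Pictures are saved under pics/ and viewed, about 8 in all and at most 12, crops included, and the job is handed in when it is done.

Besides the shell and the picture viewer there is one more tool, called in YAML: its name, and indented under it one key for each argument. send_rows: Moves the arm, as the interface text tells. Shifts and turns lie within -1 to 1; 1 stands for 0.04 m of shift or 5 degrees of turn. Its arguments: {"type":"object","properties":{"rows":{"type":"array","items":{"type":"array","items":{"type":"array","items":{"type":"number"}}}},"force":{"type":"number"}},"required":["rows"]}

```bash
mkdir -p pics; ls; cat > h.py <<'E'
import numpy as np, cv2, json
from station import r
def snap(n,f):
    d=r.get_image(n); cv2.imwrite(f'pics/{f}.png',d['image'][:,:,::-1]); np.savez(f'pics/{f}.npz',K=d['intrinsics'],o=d['origin'],R=d['rotation'],im=d['image']); return d
def load(f): return dict(np.load(f'pics/{f}.npz'))
def ray(d,u,v,z):
    D=d['R']@np.linalg.inv(d['K'])@np.array([u,v,1.]); return d['o']+D*(z-d['o'][2])/D[2]
def proj(d,p):
    c=d['K']@(d['R'].T@(np.asarray(p,float)-d['o'])); return c[:2]/c[2]
E
python3 - <<'E'
from h import *
for n in('top','side'):
    d=r.get_image(n); d=dict(K=np.array(d['intrinsics']),o=np.array(d['origin']),R=np.array(d['rotation']),im=d['image'])
    np.savez(f'pics/{n}0.npz',**d); cv2.imwrite(f'pics/{n}0.png',d['im'][:,:,::-1]); print(n,d['K'].tolist(),d['o'],d['R'].round(3).tolist())
print(r.read_state())
E
```

```text
pics
top [[458.68482230230285, 0.0, 308.78420724902315], [0.0, 458.68482230230285, 241.00281075227312], [0.0, 0.0, 1.0]] [ 454.08273222  -15.53745479 1131.47015109] [0.715, -0.697, 0.042, -0.044]
side [[618.5114674157002, 0.0, 320.32569832072494], [0.0, 618.5114674157002, 240.67738710392217], [0.0, 0.0, 1.0]] [ 246.4814634   693.31315766 1075.91936841] [-0.209, 0.921, -0.32, 0.074]
{'t': 0.1, 'qpos': array([ 1.21838244e+00,  4.91480021e-01,  1.55941005e+00, -1.17475240e-05,
        1.09171336e+00, -1.05577200e-01]), 'joint_velocities': array([-0.00037733, -0.00223026, -0.00262658,  0.00142038,  0.00282237,
        0.00083291]), 'effort': array([ 2.59890534e-03, -6.19444513e+01, -2.62026590e+01, -1.16708861e-04,
        2.93286961e-03, -3.12253519e-05]), 'tcp_pos': array([152.6039154 , 605.86374236, 230.7907274 ]), 'tcp_rot': array([-0.4348375 ,  0.55804971,  0.43445377,  0.55744668]), 'force': array([0.70934133, 0.3108562 , 0.49453992]), 'wrist_torque': array([ 0.05949025, -0.0200905 , -0.02174365]), 'gripper_width': 0.9998550170085483}
```

```bash
cat > h.py <<'E'
import numpy as np, cv2
from scipy.spatial.transform import Rotation as Ro
from station import r
def snap(n,f):
    d=r.get_image(n); im=d['image']
    np.savez(f'pics/{f}.npz',K=d['intrinsics'],o=d['origin'],q=d['rotation'],im=im); cv2.imwrite(f'pics/{f}.png',im[:,:,::-1]); return load(f)
def load(f):
    d=dict(np.load(f'pics/{f}.npz')); q=d['q'] if 'q' in d else d['R']; d['R']=Ro.from_quat(q).as_matrix(); return d
def ray(d,u,v,z):
    D=d['R']@np.linalg.inv(d['K'])@np.array([u,v,1.]); return d['o']+D*(z-d['o'][2])/D[2]
def proj(d,p):
    c=d['K']@(d['R'].T@(np.asarray(p,float)-d['o'])); return c[:2]/c[2]
E
python3 - <<'E'
from h import *
for n in('top0','side0'):
    d=load(n); print(d['R'].round(2).tolist())
print(Ro.from_quat(r.read_state()['tcp_rot']).as_matrix().round(3))
E
```

```text
[[0.03, -0.99, 0.12], [-1.0, -0.03, 0.0], [-0.0, -0.12, -0.99]]
[[-0.9, -0.34, 0.27], [-0.43, 0.71, -0.56], [-0.0, -0.62, -0.78]]
[[-0.    -0.97   0.244]
 [-0.001  0.244  0.97 ]
 [-1.     0.    -0.001]]
```

View pics/top0.png

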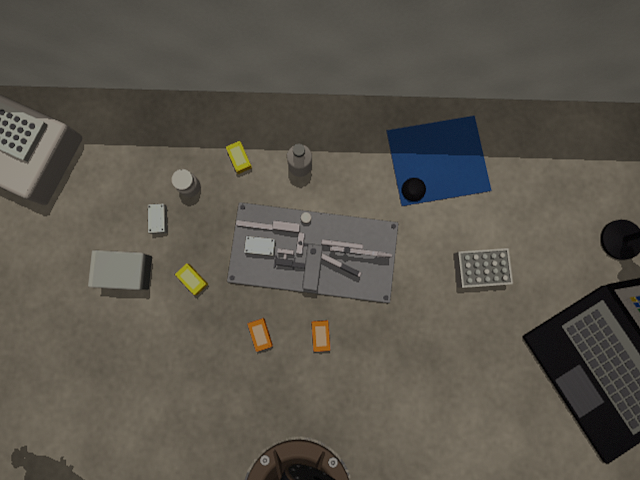

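View pics/side0.png

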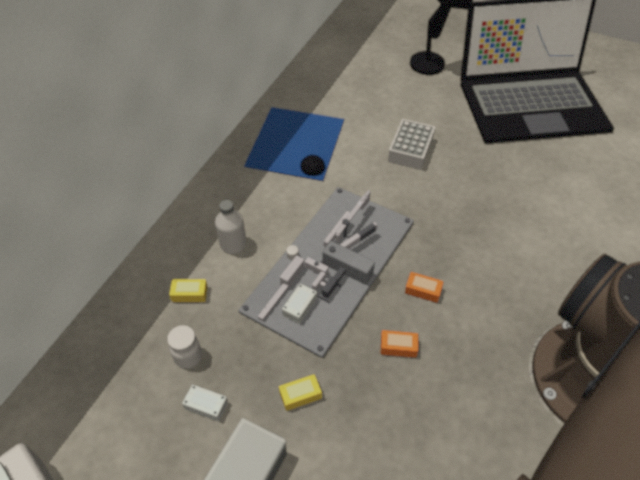

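```bash
python3 - <<'E'
from h import *
d=load('top0'); im=d['im'][:,:,::-1]
a=cv2.resize(im[195:311,220:410],None,fx=4.2,fy=4.2,interpolation=cv2.INTER_CUBIC)
cv2.imwrite('pics/c1.png',cv2.convertScaleAbs(a,alpha=1.4))
for u,v in((240,205),(398,220),(392,302),(229,285)): print(ray(d,u,v,12).round(1))
hsv=cv2.cvtColor(im,cv2.COLOR_BGR2HSV)
for p in((235,240),(330,290),(390,230),(210,230),(300,320),(255,246),(385,260)): print(p,hsv[p[1],p[0]])
E
```

```text
[677.4 163.2  12. ]
[ 649.7 -229.1   12. ]
[ 448.3 -215.    12. ]
[479.  181.2  12. ]
(235, 240) [ 15  14 106]
(330, 290) [ 10  15 104]
(390, 230) [ 12  12 108]
(210, 230) [18 49 94]
(300, 320) [ 19  48 100]
(255, 246) [ 50   5 156]
(385, 260) [15  8 63]
```

View pics/c1.png

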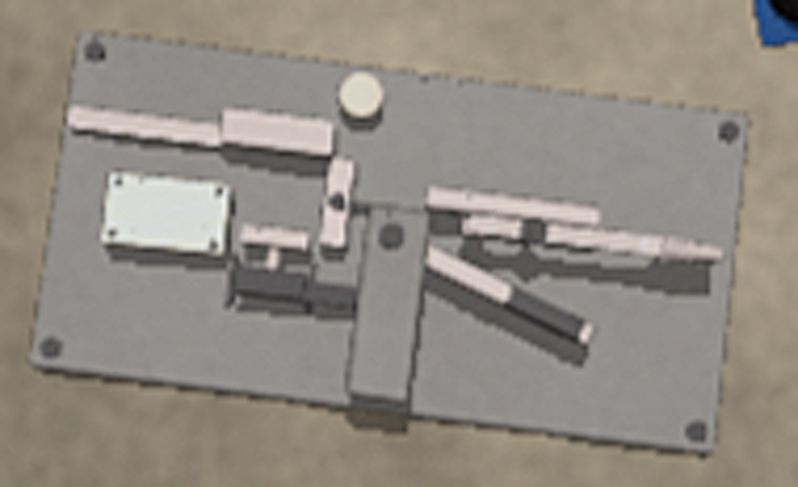

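```bash
cat >> h.py <<'E'
def rectfit(d,m,z):
    c=max(cv2.findContours(m,0,1)[0],key=cv2.contourArea)[:,0,:]
    P=np.array([ray(d,u,v,z)[:2] for u,v in c],np.float32)
    return cv2.minAreaRect(P)
E
python3 - <<'E'
from h import *
d=load('top0'); im=d['im'][:,:,::-1].copy()
hsv=cv2.cvtColor(im,cv2.COLOR_BGR2HSV); m=((hsv[...,1]<30)).astype(np.uint8)*255
z=np.zeros_like(m); z[195:312,220:405]=255; m&=z
m=cv2.morphologyEx(m,cv2.MORPH_CLOSE,np.ones((7,7))); m=cv2.morphologyEx(m,cv2.MORPH_OPEN,np.ones((5,5)))
print('plate',rectfit(d,m,12))
# cassette bright
m2=((hsv[...,2]>125)).astype(np.uint8)*255; z[:]=0; z[230:262,240:277]=255
print('cas',rectfit(d,m2&z,40))
# corner screws from crop
for u,v in((95,50),(729,131),(697,431),(50,348)): print(ray(d,220+u/4.2,195+v/4.2,12).round(1))
for n,u,v,z in(('handletip',585,330,50),('paddle',692,248,62),('stopface+y edge lo',322,240,34),('stop+y hi',335,160,34),('fence out top',70,112,24),('fixed tip',600,212,50),('casc',167,213,40),('pot',361,97,36)): print(n,ray(d,220+u/4.2,195+v/4.2,z).round(1))
E
```

```text
plate ((565.9624633789062, -20.506927490234375), (398.91656494140625, 200.15211486816406), 84.1718978881836)
cas ((575.2780151367188, 108.98857116699219), (69.05833435058594, 40.02029037475586), 85.71600341796875)
[672.8 156.4  12. ]
[ 633.9 -218.2   12. ]
[ 458.4 -200.3   12. ]
[496.5 174.9  12. ]
handletip [ 512.9 -131.    50. ]
paddle [ 559.4 -188.8   62. ]
stopface+y edge lo [561.3  18.4  34. ]
stop+y hi [607.7  12.2  34. ]
fence out top [633.4 167.6  24. ]
fixed tip [ 579.7 -138.7   50. ]
casc [573.9 107.   40. ]
pot [644.5  -1.8  36. ]
```

Candidates in the top view: silver box on the plate (260,246), silver box on the bench (156,219, the spare), and orange/yellow boxes at (260,335), (320,336), (238,156), (191,279). The one to press is (260,246): it lies on the plate and the crop confirms it (silver, screws, window). The pose fits: plate 399x200 mm, cassette 69x40 mm.

send_rows:
  rows:
    - [[0, 0, 0, -0.83, 0, 0, 0], [0, 0, 0, -0.83, 0, 0, 0], [0, -0.75, -0.8, 0, 0, 0, 0], [0, -0.75, -0.8, 0, 0, 0, 0], [0, -0.75, -0.8, 0, 0, 0, 0], [0, -0.75, -0.8, 0, 0, 0, 0], [0, -0.75, -0.8, 0, 0, 0, 0], [0, -0.75, -0.8, 0, 0, 0, 0]]
  force: 20

```text
t: 0.9
tcp_pos: [314.8, 393.0, 227.8]
tcp_rot: [-0.478, 0.523, 0.477, 0.52]
force: [0.3, 0.7, -0.2]
gripper_width: 0.001
```

```bash
cat >> h.py <<'E'
A=np.deg2rad(84.17-90); O=np.array([575.9,-21.5])
C=np.array([[np.cos(A),-np.sin(A)],[np.sin(A),np.cos(A)]])  # columns clamp x,y
def loc(p): return C.T@(np.asarray(p)[:2]-O)
def w(x,y): return O+C@np.array([x,y])
def st(tx=None,ty=None,z=None):
    s=r.read_state(); M=Ro.from_quat(s['tcp_rot']).as_matrix(); p=s['tcp_pos']
    print('t%.2f'%s['t'],'loc',loc(p).round(1),'z%.1f'%p[2],'yawerr %.2f'%(np.rad2deg(np.arctan2(M[1,2],M[0,2])-A)-90),'tilt',M[2].round(3),'F',(C.T@s['force'][:2]).round(1),s['force'][2].round(1),'g%.2f'%s['gripper_width'])
    if tx is not None:
        T=np.r_[w(tx,ty),z]; print('need tool units', (M.T@(T-p)/40).round(2))
E
python3 -c "
from h import *
st(-65,130,80)"
```

```text
t0.90 loc [-301.8  385.8] z227.8 yawerr 0.80 tilt [-1.     0.002 -0.005] F [0.2 0.7] -0.2 g0.00
need tool units [ 3.71 -5.84 -6.46]
```

send_rows:
  rows:
    - [[0, -0.83, -0.93, 0.16, 0, 0, 0], [0, -0.83, -0.93, 0, 0, 0, 0], [0, -0.83, -0.93, 0, 0, 0, 0], [0, -0.83, -0.93, 0, 0, 0, 0], [0.5, -0.83, -0.93, 0, 0, 0, 0], [1, -0.83, -0.93, 0, 0, 0, 0], [1, -0.83, -0.93, 0, 0, 0, 0], [0.6, 0, 0, 0, 0, 0, 0]]

```text
t: 1.7
tcp_pos: [508.6, 124.3, 124.2]
tcp_rot: [-0.475, 0.525, 0.471, 0.526]
force: [-0.4, 0.1, 0.3]
gripper_width: -0.002
```

```bash
python3 -c "
from h import *
st(-65,130,24)"
```

```text
t1.70 loc [-81.8 138.2] z124.2 yawerr -0.25 tilt [-1.    -0.006 -0.003] F [-0.4  0.1] 0.3 g-0.00
need tool units [ 2.51 -0.41 -0.2 ]
```

send_rows:
  rows:
    - [[0.5, -0.2, -0.2, 0, 0, 0, 0], [0.5, -0.1, 0, 0, 0, 0, 0], [0.5, 0, 0, 0, 0, 0, 0], [0.5, 0, 0, 0, 0, 0, 0], [0.35, 0, 0, 0, 0, 0, 0], [0.15, 0, 0, 0, 0, 0, 0], [0, 0, 0, 0, 0, 0, 0], [0, 0, 0, 0, 0, 0, 0]]

```text
t: 2.5
tcp_pos: [519.1, 111.7, 15.7]
tcp_rot: [-0.472, 0.529, 0.471, 0.525]
force: [-0.0, -0.3, -0.6]
gripper_width: -0.002
```

```bash
python3 -c "
from h import *
snap('side','s1')
st(-48,130,24)
d=load('s1'); u,v=proj(d,[*w(-30,130),20]).astype(int); print(u,v)
cv2.imwrite('pics/s1c.png',cv2.resize(d['im'][v-90:v+90,u-120:u+120,::-1],None,fx=3,fy=3,interpolation=2))"
```

```text
t2.55 loc [-70.  126.7] z15.9 yawerr -0.49 tilt [-1.     0.002 -0.004] F [0.2 0.6] 0.1 g-0.00
need tool units [-0.2  -0.55  0.09]
306 308
```

View pics/s1c.png

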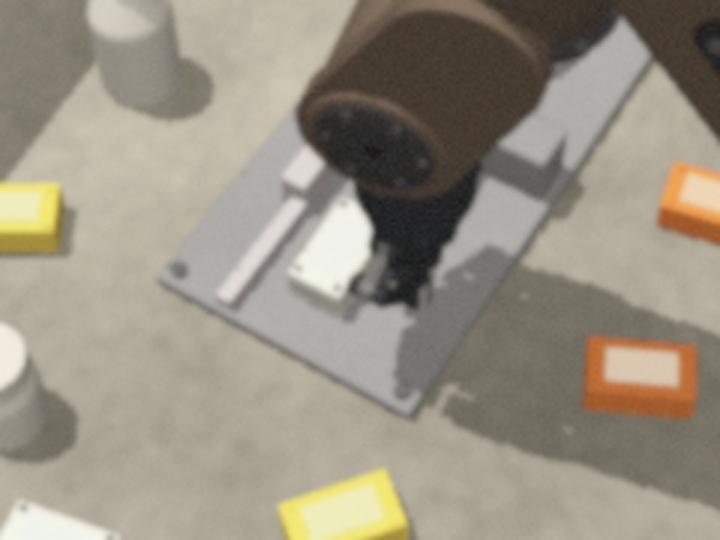

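send_rows:
  rows:
    - [[-0.17, -0.05, 0.08, -0.1, 0, 0, 0], [0, -0.15, 0, 0, 0, 0, 0], [0, -0.15, 0, 0, 0, 0, 0], [0, -0.15, 0, 0, 0, 0, 0], [0, -0.15, 0, 0, 0, 0, 0], [0, -0.15, 0, 0, 0, 0, 0], [0, -0.1, 0, 0, 0, 0, 0], [0, -0.1, 0, 0, 0, 0, 0]]

```text
t: 3.35
tcp_pos: [562.5, 111.1, 25.6]
tcp_rot: [-0.475, 0.526, 0.474, 0.523]
force: [-4.3, 0.5, 3.7]
gripper_width: -0.001
```

```bash
python3 -c "
from h import *
st(-21,130,22)"
```

```text
t3.35 loc [-26.8 130.5] z25.6 yawerr 0.07 tilt [-1.     0.001 -0.004] F [-4.3  0.1] 3.7 g-0.00
need tool units [ 0.09 -0.15 -0.01]
```

send_rows:
  rows:
    - [[0.05, -0.05, 0, 0, 0, 0, 0], [0, -0.04, 0, 0, 0, 0, 0], [0, -0.04, 0, 0, 0, 0, 0], [0, -0.03, 0, 0, 0, 0, 0], [0, 0, 0, 0, 0, 0, 0], [0, 0, 0, 0, 0, 0, 0], [0, 0, 0, 0, 0, 0, 0], [0, 0, 0, 0, 0, 0, 0]]

```text
t: 4.15
tcp_pos: [568.8, 110.2, 23.0]
tcp_rot: [-0.474, 0.526, 0.474, 0.523]
force: [-3.0, -0.3, 1.3]
gripper_width: 0.002
```

```bash
python3 -c "
from h import *
st(-21,130,22)"
```

```text
t4.15 loc [-20.5 130.3] z23.0 yawerr 0.07 tilt [-1.     0.003 -0.004] F [-3.  -0.6] 1.3 g0.00
need tool units [ 0.03  0.01 -0.01]
```

send_rows:
  rows:
    - [[0, -0.04, 0, 0, 0, 0, 0], [0, -0.04, 0, 0, 0, 0, 0], [0, -0.04, 0, 0, 0, 0, 0], [0, -0.04, 0, 0, 0, 0, 0], [0, -0.04, 0, 0, 0, 0, 0], [0, 0, 0, 0, 0, 0, 0], [0, 0, 0, 0, 0, 0, 0], [0, 0, 0, 0, 0, 0, 0]]

```text
t: 4.95
tcp_pos: [568.6, 110.2, 23.2]
tcp_rot: [-0.47, 0.531, 0.478, 0.517]
force: [-3.2, 0.1, 2.3]
gripper_width: 0.0
```

```bash
python3 -c "
from h import *
st(-21,130,22)"
```

```text
t4.95 loc [-20.7 130.3] z23.2 yawerr 0.12 tilt [-1.     0.021 -0.007] F [-3.2 -0.2] 2.3 g0.00
need tool units [ 0.03  0.01 -0.01]
```

send_rows:
  rows:
    - [[0, 0.5, 0, 0, 0, -0.2, 0], [0, 0.2, 0.5, 0, 0, 0, 0], [0, 0, 0.7, 0, 0, 0, 0], [0, 0, 0.7, 0, 0, 0, 0], [0, -0.2, 0, 0, 0, 0, 0], [0, -0.6, 0, 0, 0, 0, 0], [0, -0.6, 0, 0, 0, 0, 0], [0, 0, 0, 0, 0, 0, 0]]

```text
t: 5.75
tcp_pos: [610.5, 184.6, 24.0]
tcp_rot: [-0.477, 0.524, 0.471, 0.525]
force: [-1.1, 0.1, -0.9]
gripper_width: -0.001
```

```bash
python3 -c "
from h import *
snap('side','s2'); d=load('s2');st(12,195,22)
u,v=proj(d,[*w(10,130),20]).astype(int)
cv2.imwrite('pics/s2c.png',cv2.resize(d['im'][v-80:v+60,u-100:u+100,::-1],None,fx=4,fy=4,interpolation=2))"
```

```text
t5.80 loc [ 11.9 208.4] z23.7 yawerr 0.08 tilt [-1.    -0.006 -0.004] F [-0.5  0.2] 0.6 g0.00
need tool units [ 0.04 -0.   -0.33]
```

View pics/s2c.png

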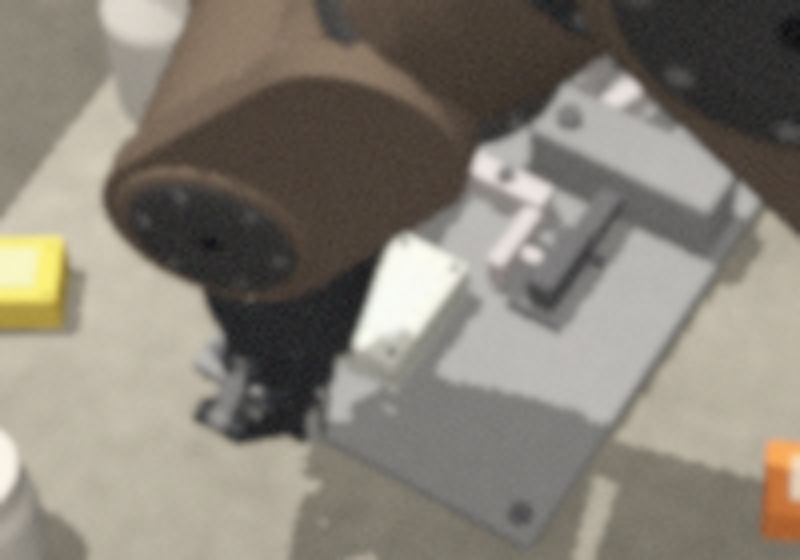

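send_rows:
  rows:
    - [[0, 0, -0.2, 0, 0, 0, 0], [0, 0, -0.2, 0, 0, 0, 0], [0, 0, -0.2, 0, 0, 0, 0], [0, 0, -0.2, 0, 0, 0, 0], [0, 0, -0.2, 0, 0, 0, 0], [0, 0, -0.2, 0, 0, 0, 0], [0, 0, -0.2, 0, 0, 0, 0], [0, 0, -0.1, 0, 0, 0, 0]]

```text
t: 6.6
tcp_pos: [599.9, 118.8, 23.9]
tcp_rot: [-0.476, 0.525, 0.472, 0.524]
force: [-0.2, 0.8, -0.9]
gripper_width: -0.002
```

```bash
python3 -c "
from h import *
st(12,130,24)"
```

```text
t6.60 loc [  9.6 142. ] z23.9 yawerr 0.04 tilt [-1.    -0.004 -0.005] F [-0.3  0.8] -0.9 g-0.00
need tool units [-0.   -0.06 -0.3 ]
```

send_rows:
  rows:
    - [[0, -0.05, -0.08, 0, 0, 0, 0], [0, 0, -0.08, 0, 0, 0, 0], [0, 0, -0.08, 0, 0, 0, 0], [0, 0, -0.08, 0, 0, 0, 0], [0, 0, -0.04, 0, 0, 0, 0], [0, 0, -0.04, 0, 0, 0, 0], [0, 0, -0.04, 0, 0, 0, 0], [0, 0, 0, 0, 0, 0, 0]]

```text
t: 7.4
tcp_pos: [600.2, 101.8, 24.2]
tcp_rot: [-0.476, 0.524, 0.472, 0.525]
force: [0.5, 0.6, -1.2]
gripper_width: 0.001
```

```bash
python3 -c "
from h import *
snap('top','t2');snap('side','s3');st(12,122,24)
a=load('top0');b=load('s3')
d=load('t2');u,v=proj(d,[*w(0,90),30]).astype(int)
p=cv2.resize(d['im'][v-40:v+40,u-57:u+57,::-1],None,fx=7,fy=7,interpolation=2)[:300]
u,v=proj(b,[*w(0,80),20]).astype(int)
q=cv2.resize(b['im'][v-37:v+37,u-100:u+100,::-1],None,fx=4,fy=4,interpolation=2)
cv2.imwrite('pics/c3.png',np.vstack([cv2.resize(p,(798,300)),cv2.resize(q,(798,296))]))"
```

```text
t7.50 loc [ 11.7 124.9] z24.2 yawerr 0.03 tilt [-1.    -0.005 -0.002] F [-1.3  7.1] 0.2 g0.00
need tool units [ 0.01 -0.01 -0.07]
```

View pics/c3.png

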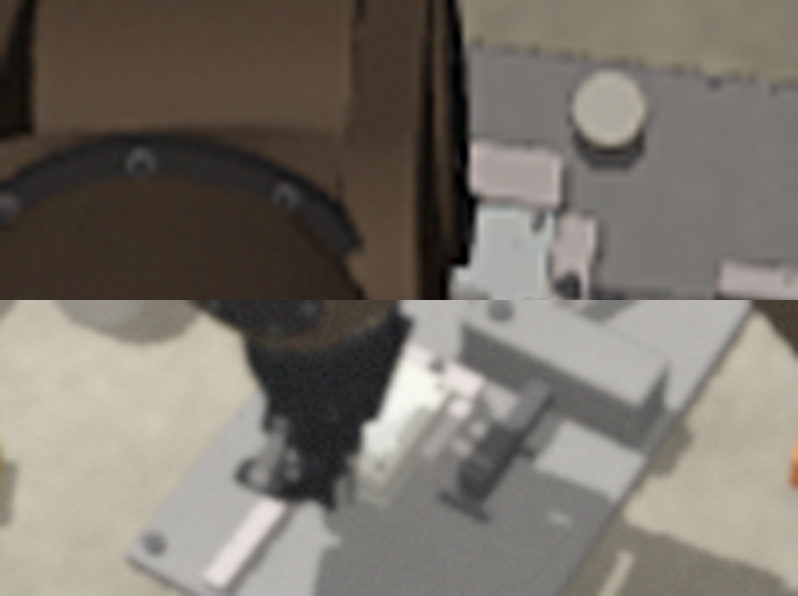

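send_rows:
  rows:
    - [[0, 0, -0.05, 0, 0, 0, 0], [0, 0, -0.05, 0, 0, 0, 0], [0, 0, -0.05, 0, 0, 0, 0], [0, 0, -0.05, 0, 0, 0, 0], [0, 0, 0, 0, 0, 0, 0], [0, 0, 0, 0, 0, 0, 0], [0, 0, 0, 0, 0, 0, 0], [0, 0, 0, 0, 0, 0, 0]]

```text
t: 8.3
tcp_pos: [600.3, 101.7, 25.1]
tcp_rot: [-0.475, 0.521, 0.473, 0.528]
force: [-0.4, 3.4, -0.2]
gripper_width: -0.003
```

```bash
python3 -c "
from h import *
st(12,122,24)"
```

```text
t8.30 loc [ 11.8 125.1] z25.1 yawerr 0.05 tilt [-1.    -0.009  0.006] F [-0.7  3.3] -0.2 g-0.00
need tool units [ 0.03 -0.01 -0.08]
```

send_rows:
  rows:
    - [[0, 0, 0.4, 0, 0.15, -0.1, 0], [-0.8, 0, 0.2, 0, 0, 0, 0], [-1, 0, 0, 0, 0, 0, 0], [-0.6, 0.8, 0, 0, 0, 0, 0], [0, 0.9, -1, 0, 0, 0, 0], [0, 0.6, -1, 0, 0, 0, 0], [0, 0.2, -1, 0, 0, 0, 0], [0, 0, -1, 0, 0, 0, 0]]

```text
t: 9.1
tcp_pos: [483.7, -23.1, 124.3]
tcp_rot: [-0.483, 0.521, 0.468, 0.526]
force: [1.3, -0.9, 0.2]
gripper_width: -0.007
```

```bash
python3 -c "
from h import *
snap('top','t3');snap('side','s4');st(-80,-85,30)
b=load('s4')
d=load('t3');u,v=proj(d,[*w(5,75),30]).astype(int)
p=cv2.resize(d['im'][v-21:v+22,u-57:u+57,::-1],None,fx=7,fy=7,interpolation=2)
u,v=proj(b,[*w(0,70),20]).astype(int)
q=cv2.resize(b['im'][v-37:v+37,u-100:u+100,::-1],None,fx=4,fy=4,interpolation=2)
cv2.imwrite('pics/c4.png',np.vstack([cv2.resize(p,(798,300)),cv2.resize(q,(798,296))]))"
```

```text
t9.20 loc [-90.4 -13.3] z124.2 yawerr 0.04 tilt [-1.    -0.021 -0.01 ] F [-0.3 -0.1] 0.7 g-0.00
need tool units [ 2.38 -0.21 -1.77]
```

View pics/c4.png

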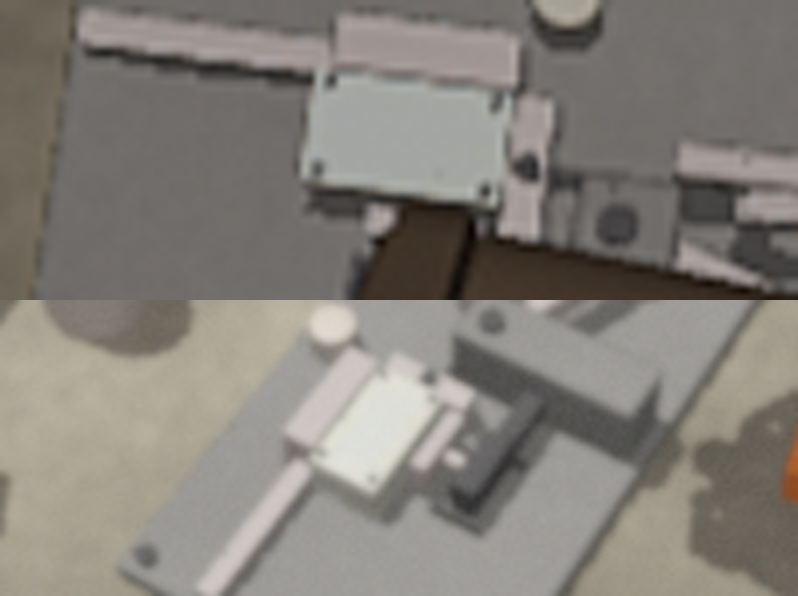

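send_rows:
  rows:
    - [[0, 0, -0.7, 0, -0.11, 0.24, 0], [0, 0, -0.7, 0, 0, 0, 0], [0.5, -0.1, -0.37, 0, 0, 0, 0], [0.7, -0.05, 0, 0, 0, 0, 0], [0.6, 0, 0, 0, 0, 0, 0], [0.4, 0, 0, 0, 0, 0, 0], [0, 0, 0, 0, 0, 0, 0], [0, 0, 0, 0, 0, 0, 0]]

```text
t: 10.0
tcp_pos: [485.4, -100.9, 35.1]
tcp_rot: [-0.474, 0.525, 0.472, 0.526]
force: [-0.4, -0.2, 0.4]
gripper_width: 0.002
```

```bash
python3 -c "
from h import *
st(-60,-85,32)"
```

```text
t10.00 loc [-82.  -88.2] z35.1 yawerr -0.18 tilt [-1.    -0.003 -0.002] F [-0.3 -0.3] 0.4 g0.00
need tool units [ 0.08 -0.55  0.08]
```

send_rows:
  rows:
    - [[0.05, -0.1, 0.05, 0, 0, 0, 0], [0, -0.1, 0, 0, 0, 0, 0], [0, -0.1, 0, 0, 0, 0, 0], [0, -0.1, 0, 0, 0, 0, 0], [0, -0.1, 0, 0, 0, 0, 0], [0, -0.1, 0, 0, 0, 0, 0], [0, -0.1, 0, 0, 0, 0, 0], [0, -0.1, 0, 0, 0, 0, 0]]

```text
t: 10.8
tcp_pos: [520.1, -102.1, 36.2]
tcp_rot: [-0.475, 0.525, 0.471, 0.526]
force: [-6.8, -2.2, 2.3]
gripper_width: -0.001
```

```bash
python3 -c "
from h import *
st(-33.5,-85,32)"
```

```text
t10.80 loc [-47.3 -85.8] z36.2 yawerr -0.13 tilt [-1.    -0.005 -0.003] F [-6.6 -2.9] 2.3 g-0.00
need tool units [ 0.11 -0.34  0.02]
```

send_rows:
  rows:
    - [[0, -0.08, 0, 0, 0, 0, 0], [0, -0.08, 0, 0, 0, 0, 0], [0, -0.08, 0, 0, 0, 0, 0], [0, -0.06, 0, 0, 0, 0, 0], [0, -0.05, 0, 0, 0, 0, 0], [0, 0, 0, 0, 0, 0, 0], [0, 0, 0, 0, 0, 0, 0], [0, 0, 0, 0, 0, 0, 0]]

```text
t: 11.6
tcp_pos: [523.3, -101.7, 35.3]
tcp_rot: [-0.466, 0.531, 0.48, 0.52]
force: [-8.6, 2.6, 6.8]
gripper_width: -0.002
```

```bash
python3 -c "
from h import *
st(-33.5,-85,32)"
```

```text
t11.60 loc [-44.2 -85.1] z35.3 yawerr -0.16 tilt [-1.     0.025  0.001] F [-8.8  1.7] 6.8 g-0.00
need tool units [ 0.08 -0.27  0.  ]
```

send_rows:
  rows:
    - [[0, -0.12, 0, 0, 0, -0.1, 0], [0, -0.12, 0, 0, 0, -0.1, 0], [0, -0.12, 0, 0, 0, -0.05, 0], [0, -0.12, 0, 0, 0, 0, 0], [0, -0.1, 0, 0, 0, 0, 0], [0, -0.06, 0, 0, 0, 0, 0], [0, -0.05, 0, 0, 0, 0, 0], [0, -0.05, 0, 0, 0, 0, 0]]

```text
t: 12.4
tcp_pos: [539.8, -103.1, 34.2]
tcp_rot: [-0.462, 0.533, 0.485, 0.517]
force: [-13.8, -2.1, 11.3]
gripper_width: -0.0
```

```bash
python3 -c "
from h import *
st(-33.5,-85,32)"
```

```text
t12.40 loc [-27.6 -84.9] z34.2 yawerr -0.09 tilt [-0.999  0.039  0.005] F [-13.6  -3.5] 11.3 g-0.00
need tool units [ 0.06  0.14 -0.  ]
```

send_rows:
  rows:
    - [[0, 0.3, 0, 0, 0, -0.2, 0], [0, 0.5, 0, 0, 0, -0.25, 0], [0, 0.3, -0.3, 0, 0, 0, 0], [0, 0, -0.6, 0, 0, 0, 0], [0, 0, -0.6, 0, 0, 0, 0], [0, 0, -0.6, 0, 0, 0, 0], [0, 0, 0, 0, 0, 0, 0], [0, 0, 0, 0, 0, 0, 0]]

```text
t: 13.2
tcp_pos: [489.5, -188.6, 35.2]
tcp_rot: [-0.475, 0.523, 0.473, 0.527]
force: [0.3, -1.2, -0.2]
gripper_width: -0.001
```

```bash
python3 -c "
from h import *
snap('top','t4');snap('side','s5');st(-40,-168,38)
b=load('s5')
d=load('t4');u,v=proj(d,[*w(0,-30),30]).astype(int)
p=cv2.resize(d['im'][v-32:v+33,u-86:u+87,::-1],(798,300),interpolation=2)
u,v=proj(b,[*w(0,-30),20]).astype(int)
q=cv2.resize(b['im'][v-60:v+60,u-120:u+120,::-1],(600,300),interpolation=2); q=np.pad(q,((0,0),(0,198),(0,0)))
cv2.imwrite('pics/c5.png',np.vstack([p,q]))"
```

```text
t13.30 loc [ -69.  -174.3] z35.2 yawerr 0.02 tilt [-1.    -0.006  0.004] F [-0.4  0.5] -0.5 g0.00
need tool units [-0.06 -0.73  0.16]
```

View pics/c5.png

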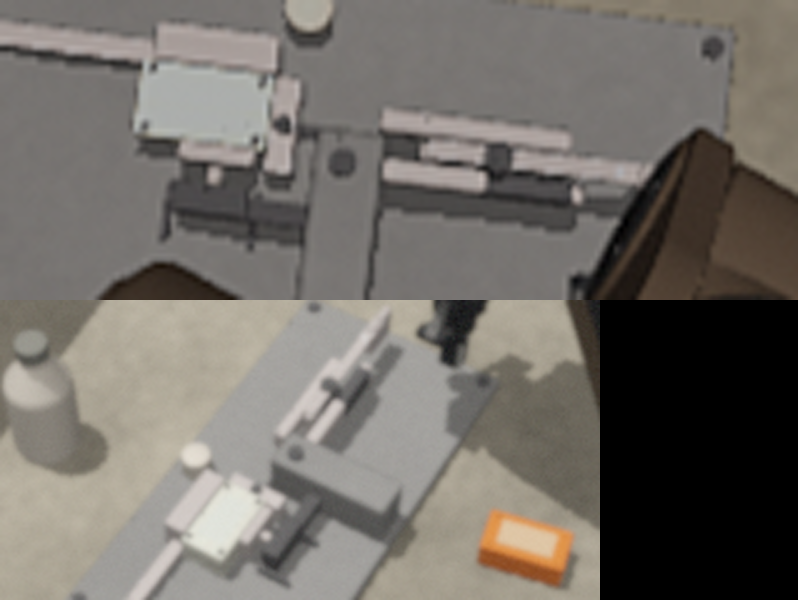

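The top crop shows the handle parallel to the fixed one (crop 480,180), the pad against the cassette (215,150), and the cassette still on the stop. The clamp is locked, and I'm waiting it out hands-off.

send_rows:
  rows:
    - [[0, -0.1, 0.05, 0, 0, 0, 0], [0, -0.1, 0.05, 0, 0, 0, 0], [0, 0, 0, 0, 0, 0, 0], [0, 0, 0, 0, 0, 0, 0], [0, 0, 0, 0, 0, 0, 0], [0, 0, 0, 0, 0, 0, 0], [0, 0, 0, 0, 0, 0, 0], [0, 0, 0, 0, 0, 0, 0]]

```text
t: 14.1
tcp_pos: [499.2, -182.0, 35.3]
tcp_rot: [-0.476, 0.521, 0.474, 0.526]
force: [-0.7, 0.4, 0.6]
gripper_width: -0.004
```

send_rows:
  rows:
    - [[0, 0, 0, 0, 0, 0, 0], [0, 0, 0, 0, 0, 0, 0], [0, 0, 0, 0, 0, 0, 0], [0, 0, 0, 0, 0, 0, 0], [0, 0, 0, 0, 0, 0, 0], [0, 0, 0, 0, 0, 0, 0], [0, 0, 0, 0, 0, 0, 0], [0, 0, 0, 0, 0, 0, 0]]

```text
t: 14.9
tcp_pos: [499.1, -182.2, 35.3]
tcp_rot: [-0.475, 0.522, 0.474, 0.526]
force: [-0.8, 0.4, 0.1]
gripper_width: -0.004
```

send_rows:
  rows:
    - [[0, 0, 0, 0, 0, 0, 0], [0, 0, 0, 0, 0, 0, 0], [0, 0, 0, 0, 0, 0, 0], [0, 0, 0, 0, 0, 0, 0], [0, 0, 0, 0, 0, 0, 0], [0, 0, 0, 0, 0, 0, 0], [0, 0, 0, 0, 0, 0, 0], [0, 0, 0, 0, 0, 0, 0]]

```text
t: 15.7
tcp_pos: [499.1, -182.2, 35.3]
tcp_rot: [-0.475, 0.522, 0.474, 0.526]
force: [0.3, -0.4, 0.3]
gripper_width: -0.001
```

send_rows:
  rows:
    - [[0, 0, 0, 0, 0, 0, 0], [0, 0, 0, 0, 0, 0, 0], [0, 0, 0, 0, 0, 0, 0], [0, 0, 0, 0, 0, 0, 0], [0, 0, 0, 0, 0, 0, 0], [0, 0, 0, 0, 0, 0, 0], [0, 0, 0, 0, 0, 0, 0], [0, 0, 0, 0, 0, 0, 0]]

```text
t: 16.5
tcp_pos: [499.1, -182.2, 35.3]
tcp_rot: [-0.476, 0.522, 0.474, 0.526]
force: [0.3, 0.1, -0.1]
gripper_width: -0.003
```

send_rows:
  rows:
    - [[0, 0, 0, 0, 0, 0, 0], [0, 0, 0, 0, 0, 0, 0], [0, 0, 0, 0, 0, 0, 0], [0, 0, 0, 0, 0, 0, 0], [0, 0, 0, 0, 0, 0, 0], [0, 0, 0, 0, 0, 0, 0], [0, 0, 0, 0, 0, 0, 0], [0, 0, 0, 0, 0, 0, 0]]

```text
t: 17.3
tcp_pos: [499.1, -182.2, 35.3]
tcp_rot: [-0.475, 0.522, 0.474, 0.526]
force: [-0.5, 0.3, -0.4]
gripper_width: -0.0
```

```bash
python3 -c "
from h import *
st(0,-168,38)"
```

```text
t17.30 loc [ -60.1 -167.7] z35.3 yawerr 0.21 tilt [-1.    -0.006  0.004] F [-0.5  0.2] -0.4 g-0.00
need tool units [-0.06 -1.5  -0.01]
```

send_rows:
  rows:
    - [[-0.05, -0.25, 0, 0, 0, 0, 0], [0, -0.25, 0, 0, 0, 0, 0], [0, -0.25, 0, 0, 0, 0, 0], [0, -0.2, 0, 0, 0, 0, 0], [0, -0.1, 0, 0, 0, 0, 0], [0, -0.1, 0, 0, 0, 0, 0], [0, -0.1, 0, 0, 0, 0, 0], [0, -0.1, 0, 0, 0, 0, 0]]

```text
t: 18.1
tcp_pos: [557.0, -187.8, 37.7]
tcp_rot: [-0.475, 0.522, 0.475, 0.526]
force: [-0.3, 0.4, -0.4]
gripper_width: 0.001
```

```bash
python3 -c "
from h import *
st(0,-168,38)"
```

```text
t18.10 loc [  -1.9 -167.3] z37.7 yawerr 0.23 tilt [-1.    -0.004  0.004] F [-0.3  0.3] -0.4 g0.00
need tool units [-0.01 -0.05 -0.02]
```

```bash
python3 -c "
from h import *
snap('side','s6');snap('top','t6')
b=load('s6');d=load('t6')
u,v=proj(d,[*w(0,-90),30]).astype(int)
p=cv2.resize(d['im'][v-32:v+33,u-86:u+87,::-1],(798,300),interpolation=2)
u,v=proj(b,[*w(0,-110),30]).astype(int)
q=cv2.resize(b['im'][v-50:v+50,u-133:u+133,::-1],(798,300),interpolation=2)
cv2.imwrite('pics/c6.png',np.vstack([p,q]))
for n in ('paddle',): print(proj(b,[*w(0,-167),62]),u,v)"
```

```text
[366.35622089 195.30774872] 353 221
```

View pics/c6.png

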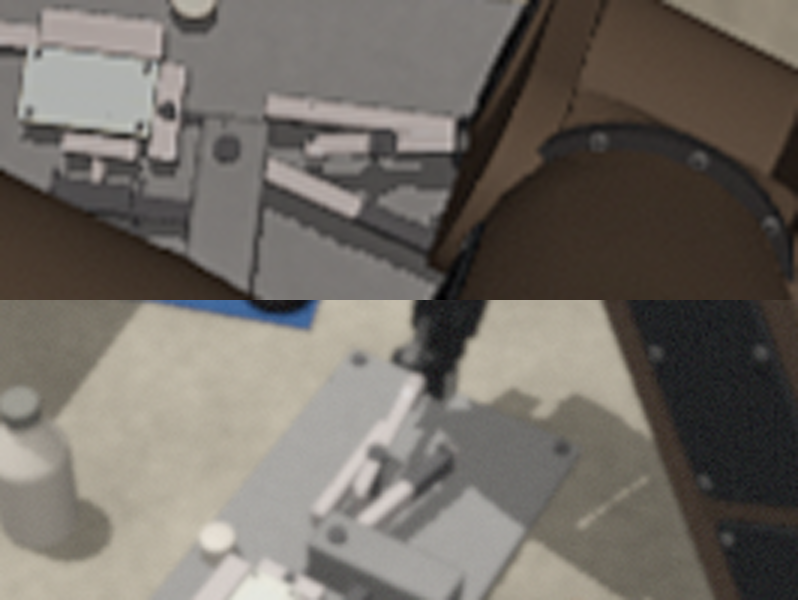

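It has released: the moving handle stands open (crop 310,185) and the pad is clear of the cassette. I'm backing off now.

send_rows:
  rows:
    - [[0, 0.2, 0, 0, 0, 0, 0], [0, 0.4, 0, 0, 0, 0, 0], [0, 0.5, 0, 0, 0, 0, 0], [-0.5, 0.3, 0, 0, 0, 0, 0], [-1, 0.2, -0.4, 0, 0, 0, 0], [-1, 0, -0.8, 0, 0, 0, 0], [-1, 0, -0.8, 0, 0, 0, 0], [0, 0, -0.8, 0, 0, 0, 0]]

```text
t: 19.0
tcp_pos: [475.2, -291.5, 179.8]
tcp_rot: [-0.476, 0.521, 0.477, 0.524]
force: [1.1, 0.3, -0.8]
gripper_width: -0.002
```

send_rows:
  rows:
    - [[0, 0, -0.8, 0, 0, 0, 0], [0, 0, -0.8, 0, 0, 0, 0], [0, 0, 0, 0, 0, 0, 0], [0, 0, 0, 0, 0, 0, 0], [0, 0, 0, 0, 0, 0, 0], [0, 0, 0, 0, 0, 0, 0], [0, 0, 0, 0, 0, 0, 0], [0, 0, 0, 0, 0, 0, 0]]

```text
t: 19.8
tcp_pos: [466.1, -357.5, 181.1]
tcp_rot: [-0.476, 0.521, 0.475, 0.525]
force: [-0.0, -0.5, -0.6]
gripper_width: -0.001
```

```bash
python3 -c "
from h import *
d=snap('top','t7');st()
u,v=proj(d,[*w(0,0),30]).astype(int)
cv2.imwrite('pics/c7.png',cv2.resize(d['im'][v-60:v+60,u-100:u+100,::-1],(800,480),interpolation=2))
hsv=cv2.cvtColor(d['im'],cv2.COLOR_RGB2HSV)
print(d['im'][int(proj(d,[*w(10,75),40])[1]),int(proj(d,[*w(10,75),40])[0])])
"
```

```text
t19.85 loc [ -75.  -345.4] z181.0 yawerr 0.39 tilt [-1.    -0.005  0.003] F [0.2 0.8] 0.1 g-0.00
[167 169 167]
```

View pics/c7.png

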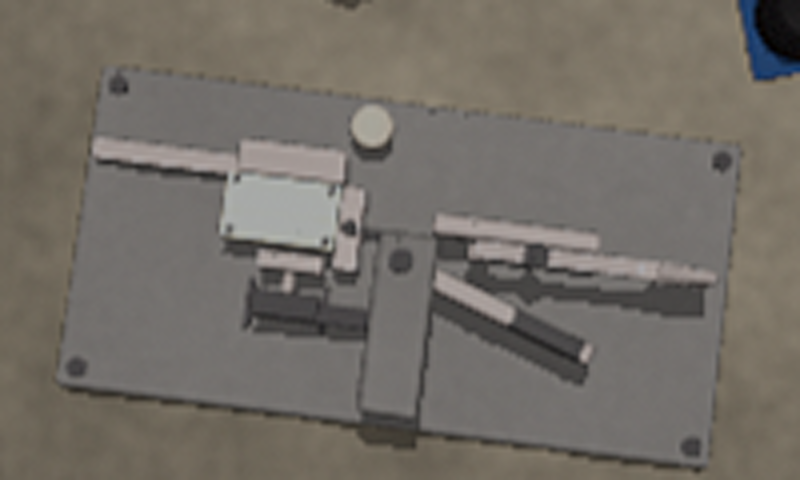

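The cassette sits against the fence and the stop (crop 282,210), the jaws and handle are open, the lever is back at rest, and the arm is clear.

```bash
python3 -c "
from h import *
print(r.finish_job())"
```

```text
the job is handed in; nothing more can be done
None
```

The job is done and handed in at about 20 s of the 67 s allowed.

- **Seating:** I pushed the cassette against the fence, then along it with the closed fingers until it stopped moving at the stop.
- **Locking:** I pushed the moving handle over centre rather than squeezing both handles. It locked on its own and stayed untouched for about 5 s. The highest force I read was about 14 N sideways (18 N in all).
- **Release:** I pushed the lever's paddle until the jaws sprang open, then moved the arm clear.

The last top picture shows:
- The cassette is square against the fence and the stop, with no gap to be seen.
- The jaw and handle are open, and the lever is back at rest.
- The screw pot is where it was. I did not check the other bystanders again at the end, but the arm never went near them at low height.

**Readings that disagreed:**
- The force read almost zero at the end of the lever push, so I confirmed the release by picture instead.
- The cassette stopped about 3 mm sooner than my estimate of the stop's position. I put this down to the uncertain finger thickness, as the picture shows it seated.

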